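# Free a seized clamp knob and hold a plywood plate in the fixture

### The job

The T-bar clamping knob on the holding fixture's sliding jaw has been overtightened and has seized: break it loose with a short firm twist and back it well off. Then slide the jaw along the base until it nips the plywood plate squarely between the stop plate and the jaw, by feel, snug but without crushing its edges, and tighten the knob again so that the plate stays held. Leave the things lying round the fixture alone.

Things in the scene. Friction and masses are not known exactly. Their poses are not given: they have to be found in the camera images.
- knob (a joint): T-bar knob on the sliding jaw, vertical axis; rad, growing counter-clockwise from above, the way it loosens. Found between -0.05 and 0.08, seized: starting it takes 0.4 to 0.6 N m; the load falls steadily and is gone at 0.5, then it turns freely to a stop at 1.5. Turned back it bites from 0.5 down, some 0.15 N m more per 0.1 rad, and clamps the jaw firmly below 0.3. Biting, it locks the jaw.
- knob_grip (a point): Centre of the knob's black plastic bar, on its axis; turns with it. Bar 56 mm long (this x), 14 mm thick (this y) with flat flanks, 24 mm high (12 mm below to 12 mm above), on a slim stem; the jaw's top is 26 mm below this point, a washer of 31 mm diameter on it 23.5 mm below. It lies 38 mm behind the jaw's clamping face, 62 mm above the bench. The jaw can be slid by holding the bar.
- jaw: Sliding jaw of plain steel on the fixture's base: face plate 84 mm wide, 18 mm high; behind it a block 46 mm wide, 54 mm long, 24 mm high, which carries the knob. Origin on the base's top under the middle of its clamping face. It slides only along the x axis of fixed_face; with the knob loose it drags with about 3 N.
- jaw_face (a point): Middle of the sliding jaw's flat clamping face, 4.5 mm above the base's top; it looks along -x of fixed_face. Found 99 to 123 mm from the fixed jaw's face; it can be closed to 55 mm.
- fixed_face (a point): Middle of the fixed jaw's face, 4.5 mm above the base's top; x points level to the sliding jaw, y along the face, z up. A steel stop plate (5 x 80 x 17 mm) on a set screw stands before it, its front 6 to 24 mm out along x: set differently each time, not measured, immovable. The fixture (aluminium base 240 x 100 x 12 mm, slotted; fixed jaw 84 mm wide, 18 mm high) is bolted to the bench.
- plate: Plywood plate with four small holes, 55 mm (its x, from jaw to jaw) by 88 mm (its y) by 9 mm, lying loose on the base between stop plate and sliding jaw, 1 to 18 mm off the stop plate and slightly askew; the sliding jaw pushes it along and squares it. Origin at the centre of its underside. Nipped it is rigid: pushing on 1 mm too far can bruise it (over 15 N).
- hex_keys: Bystander: folding hex key set, 28 x 100 x 16 mm, on the bench behind the fixture; origin at the centre of its underside.
- screwdriver: Bystander: screwdriver with a six-sided grip, 150 mm long, on the bench behind the fixture; origin at the centre of its underside.
- loupe: Bystander: black loupe, 40 mm diameter, 34 mm high, on the bench beyond the fixed jaw; origin at the centre of its underside.
- small_plate: Bystander: small plywood plate, 50 x 70 x 12 mm, on the bench beyond the sliding jaw's end of the base; origin at the centre of its underside.
There are look-alikes about, which are no part of the job. Leave any black or turquoise look-alike of the plate alone.

How it is judged:
By the outcome, as a careful person would: the job done as asked, in the order asked, and still so for the second after the job is handed in, with the robot touching nothing.
It also fails if it takes over 45 s, if anything falls off the work surface, if the arm or the gripper's body presses on something with over 40 N, if the wrist force passes 120 N, or if a joint passes its speed limit or range.

### The arm

A 6-joint arm with a two-finger parallel gripper is mounted at the origin on a cart in front of the work surface, level with it; the furniture and walls round the work are solid. World frame = base frame: x ahead of the robot, y to its left, z up, the work surface at z = 0. Lengths are in m, angles in rad, forces in N, time in s.
With the tool pointing down it reaches from about 0.275 to 0.75 m from the base axis. Payload 10.2 kg.
Tool frame: the origin (TCP) lies between the finger pads; the fingertips stand 22 mm ahead of it and the grasp point (between the pads) lies 3 mm ahead of it; x points along the fingers, y is the direction in which the jaws open and shut, and the axes are right-handed (so a half turn about x gives the same grasp; the last joint's range is limited). The gripper opens to 85 mm and grips with 20 to 120 N. Pads are 22 mm wide; open, the fingers measure 114 mm over their backs; the gripper's body (76 mm by 85 mm) begins 54 mm behind the grasp point. The pads swing forward as they close: fully open they stand 13 mm farther back than shut.
Start: joints at [1.068, 0.313, 1.498, -0, 1.331, -0.223], TCP at [0.145, 0.505, 0.253] pointing down, gripper open.
Joint ranges: [-2.94, 2.94], [-0.97, 2.17], [0.19, 2.56], [-1.23, 4.37], [0.02, 3.11], [-2.88, 2.88]. Speed limits (rad/s): [2.39, 2.39, 3.01, 3.14, 3.14, 3.14].

### API

Orientations are given as a unit quaternion [w, x, y, z].
In Python, from station import manip, capture, ticket gives the robot as it stands. The module is installed in compiled form; this text tells all that it offers.
- The arm moves only by the tool jog_arm, never from a script. Its argument "plan" is a list of rows, each a list of 5 numbers: the shift along the tool's x, y, z in cm, then the turn about the tool's x in degrees, then the opening, from 0 (shut) to 1 (fully open). A call has 1 to 8 rows; each row shifts and turns the commanded pose from where the row before left it, along the tool's axes as they then stand; what a row does not reach is not made up. A row lasts 1/8 s, in which the tool goes at most 62.5 mm and 10.7 degrees, less where a joint would pass 70% of its speed; a pose out of reach is approached as far as the arm can. A call with a gripper value outside its range is refused whole. The fingers move at their own pace and stop on an object; "squeeze" is the grip in N (left out, the last holds). Time passes only in rows, so rows that do not move let the fingers close. It gives the time, the measured TCP pose, the force and the opening at its end, in the units of the state.
- manip.sense(): the state, without advancing time (a new reading comes with each control period).
- capture(name): name is "scene" or "side" or "wrist"; returns a dict with "color" (384x512x3 uint8, blue, green, red), "fx", "fy", "cx", "cy" (pixels), "dist_coeffs" ([k1, k2, p1, p2, k3] as OpenCV has them; the pictures are not rectified), "rvec" (rotation vector, rad) and "tvec" (3), from world to camera coordinates, as OpenCV has them. Camera axes: x right, y down, z forward; pixel columns grow to the right and rows downward; lengths in m; the calibration is good to about 2 mm. A picture is of the moment at which its call begins. There is no depth.
- ticket.hand_in(): hands the job in, once; it reports no verdict.
The state is a dict: "t": time; "qpos": joint angles; "joint_velocities": joint speeds; "joint_torque": joint torques, N m; "eef_pos": TCP position; "eef_rot": TCP orientation; "contact_force": force on the tool from outside, world axes, zero at the start; "torque": the same for the moment, N m; "opening": finger opening in m.
Only numpy, scipy, OpenCV 4.12 (cv2) and the standard library are available. Lean on these libraries where they do the work, as an engineer would, in place of code of your own. Each camera call takes 0.05 s, during which the arm holds its last target.

## Working session

There is one attempt and no reset: what is moved stays moved. The work goes in short steps, Python scripts to look and compute and a tool call to move; the robot and the scene stay as the last step left them, time stands still between calls to the robot, and variables do not carry over. Pictures are saved under pics/ and viewed, and the job is handed in when it is done.

Besides the shell and the picture viewer there is one more tool, called after ">>>" by a JSON object that holds its "name" and its "arguments". jog_arm: Moves the arm, as the interface text tells. Its arguments: {"type":"object","properties":{"plan":{"type":"array","items":{"type":"array","items":{"type":"number"}}},"squeeze":{"type":"number"}},"required":["plan"]}

```bash
mkdir -p pics; python3 - <<'E'
from station import manip,capture
import cv2
for n in ["scene","side","wrist"]:
    d=capture(n); cv2.imwrite(f"pics/{n}0.png",d["color"]); print(n,d["fx"],d["cx"],d["cy"],d["dist_coeffs"],d["rvec"],d["tvec"])
print(manip.sense())
E
```

```text
scene 395.97177113566516 251.91090955655355 188.11370877970052 [0.01111586 0.         0.         0.         0.        ] [ 2.20546864 -0.76438184  0.35622635] [-0.27353785  0.36125335  0.68760044]
side 390.33963667264516 261.43224844995365 181.9716394214553 [-0.06841714  0.          0.          0.          0.        ] [ 2.24521495 -0.30107066  0.1698727 ] [-0.4244069   0.23652187  0.64585836]
wrist 314.31525531639966 256.23447263117066 193.77244951368903 [-0.06042978  0.          0.          0.          0.        ] [-2.31113653 -1.74267719 -0.25764841] [-0.52543943 -0.03900752  0.37881178]
{'t': 0.15, 'qpos': array([ 1.06763091e+00,  3.13323840e-01,  1.49823662e+00,  3.26561796e-06,
        1.33099491e+00, -2.23417340e-01]), 'joint_velocities': array([ 0.00159249, -0.00160763, -0.0015039 ,  0.00070362, -0.00119686,
        0.00166506]), 'joint_torque': array([ 2.24231626e-03, -4.12375295e+01, -2.59796190e+01, -1.05946158e-04,
        3.25180910e-03, -1.74490532e-05]), 'eef_pos': array([0.14489888, 0.50443883, 0.25287508]), 'eef_rot': array([ 0.70007875,  0.09826619,  0.70032275, -0.09890171]), 'contact_force': array([ 0.43639942, -0.05380159,  0.23762198]), 'torque': array([0.04239758, 0.02267545, 0.00995726]), 'opening': 0.08546695242885827}
```

View pics/scene0.png

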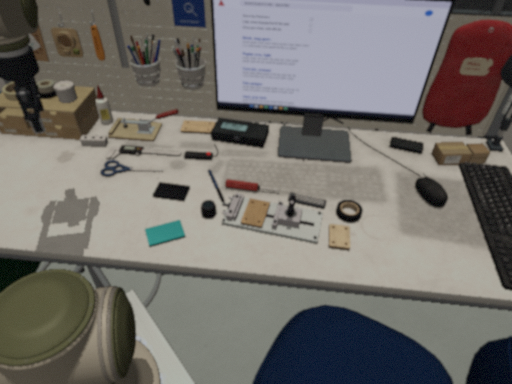

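View pics/side0.png

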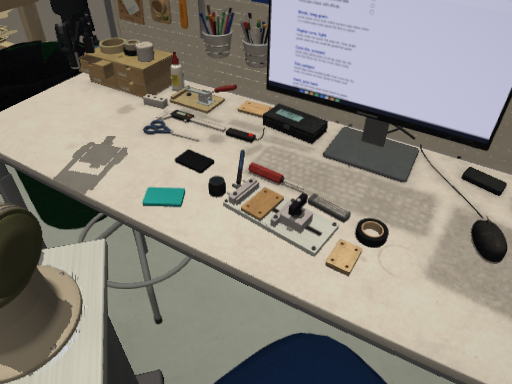

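View pics/wrist0.png

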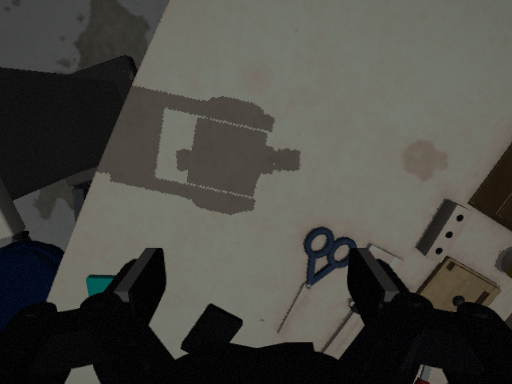

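The fixture shows at about (275,215) in scene and (285,212) in side, with the knob near (291,205) and (298,205). I'll zoom in.

```bash
cat > h.py <<'E'
import numpy as np,cv2
from station import manip,capture
def K(d): return np.array([[d["fx"],0,d["cx"]],[0,d["fy"],d["cy"]],[0,0,1.]])
def ray(d,uv):
    uv=np.array(uv,float).reshape(-1,1,2)
    n=cv2.undistortPoints(uv,K(d),np.array(d["dist_coeffs"])).reshape(-1,2)
    R=cv2.Rodrigues(np.array(d["rvec"],float))[0]; t=np.array(d["tvec"],float).ravel()
    return -R.T@t, np.c_[n,np.ones(len(n))]@R
def plane(d,uv,z):
    o,D=ray(d,uv); return o+D*((z-o[2])/D[:,2])[:,None]
def tri(d1,uv1,d2,uv2):
    o1,D1=ray(d1,uv1);o2,D2=ray(d2,uv2);out=[]
    for a,b in zip(D1,D2):
        s=np.linalg.lstsq(np.c_[a,-b],o2-o1,rcond=None)[0]
        p,q=o1+a*s[0],o2+b*s[1]; out.append(np.r_[(p+q)/2,np.linalg.norm(p-q)])
    return np.array(out)
def proj(d,P): return cv2.projectPoints(np.array(P,float).reshape(-1,1,3),np.array(d["rvec"],float),np.array(d["tvec"],float),K(d),np.array(d["dist_coeffs"]))[0].reshape(-1,2)
def crop(img,x,y,w,h,s,name):
    cv2.imwrite("pics/"+name,cv2.resize(img[y:y+h,x:x+w],None,fx=s,fy=s,interpolation=cv2.INTER_CUBIC))
E
python3 - <<'E'
from h import *
import pickle
D={n:capture(n) for n in ["scene","side"]}
pickle.dump(D,open("d0.pkl","wb"))
crop(D["scene"]["color"],205,165,160,100,5,"sc1.png")
crop(D["side"]["color"],205,145,160,115,5,"sd1.png")
E
```

```text
(no output)
```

View pics/sc1.png

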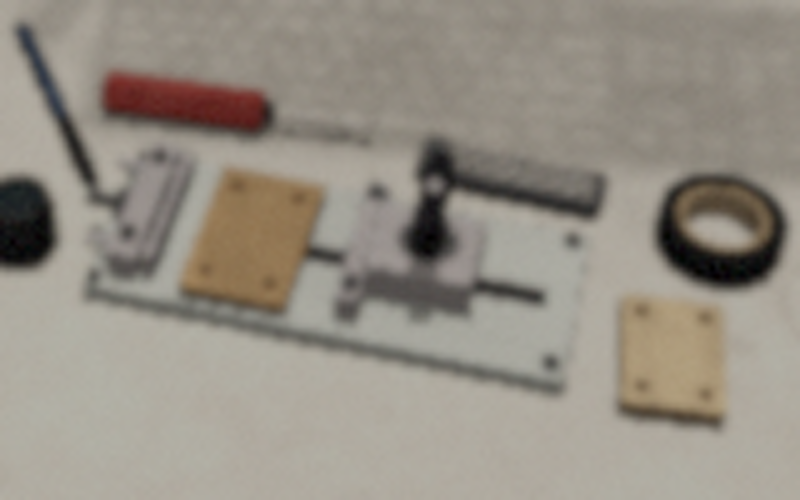

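View pics/sd1.png

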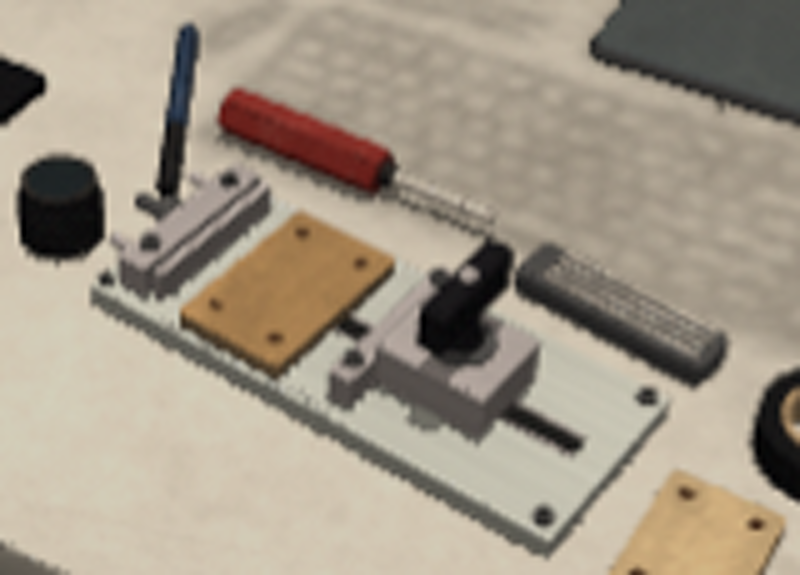

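```bash
python3 - <<'E'
from h import *
import pickle
np.set_printoptions(precision=4,suppress=True)
D=pickle.load(open("d0.pkl","rb"));A,B=D["scene"],D["side"]
a=lambda L:[(205+(u+.5)/5-.5,165+(v+.5)/5-.5) for u,v in L]
b=lambda L:[(205+(u+.5)/5-.5,145+(v+.5)/5-.5) for u,v in L]
print("base: frontright, backright, frontleft; screws FR,BR,FL")
print(plane(A,a([(562,383),(588,230),(92,288),(550,362),(572,240)]),.012)); print(plane(B,b([(547,543),(668,403),(93,288),(543,516),(647,397),(106,279)]),.012))
print("knob centre top/white dot, grip")
print(tri(A,a([(434,185),(434,160)]),B,b([(469,272),(497,250)])))
print("plate holes z=.021")
PA=plane(A,a([(237,186),(300,198),(206,269),(270,283)]),.021);PB=plane(B,b([(302,232),(361,264),(215,304),(275,338)]),.021)
print(PA,PB)
print("plate corners"); print(plane(A,a([(225,170),(325,185),(182,290),(285,305)]),.021)); print(plane(B,b([(300,213),(393,262),(183,315),(275,365)]),.021))
print("lever top",tri(A,a([(20,28)]),B,b([(188,28)])))
print("jaw top back edge corners z=.036"); print(plane(A,a([(484,235),(472,285)]),.036)); print(plane(B,b([(540,348),(482,405)]),.036))
E
```

```text
base: frontright, backright, frontleft; screws FR,BR,FL
[[0.5485 0.0022 0.012 ]
 [0.6322 0.0657 0.012 ]
 [0.4085 0.1885 0.012 ]
 [0.5534 0.0149 0.012 ]
 [0.6205 0.0658 0.012 ]]
[[0.5484 0.0016 0.012 ]
 [0.6265 0.0596 0.012 ]
 [0.4065 0.1912 0.012 ]
 [0.552  0.015  0.012 ]
 [0.6193 0.0652 0.012 ]
 [0.4133 0.1956 0.012 ]]
knob centre top/white dot, grip
[[0.5437 0.0934 0.0756 0.0003]
 [0.5648 0.1149 0.0642 0.0009]]
plate holes z=.021
[[0.5044 0.1939 0.021 ]
 [0.5245 0.1672 0.021 ]
 [0.4557 0.1573 0.021 ]
 [0.4747 0.1307 0.021 ]] [[0.5044 0.1947 0.021 ]
 [0.5238 0.167  0.021 ]
 [0.4542 0.158  0.021 ]
 [0.4738 0.1309 0.021 ]]
plate corners
[[0.5069 0.207  0.021 ]
 [0.5408 0.1666 0.021 ]
 [0.4378 0.1534 0.021 ]
 [0.4712 0.1149 0.021 ]]
[[0.5072 0.2078 0.021 ]
 [0.5381 0.1647 0.021 ]
 [0.4391 0.1547 0.021 ]
 [0.4694 0.1151 0.021 ]]
lever top [[0.4963 0.3827 0.0078 0.0011]]
jaw top back edge corners z=.036
[[0.5693 0.0802 0.036 ]
 [0.5414 0.0595 0.036 ]]
[[0.5746 0.0822 0.036 ]
 [0.5396 0.0574 0.036 ]]
```

```bash
cat >> h.py <<'E'
from scipy.spatial.transform import Rotation as Ro
np.set_printoptions(precision=4,suppress=True)
def Rt(s):
    q=s["eef_rot"]; return Ro.from_quat([q[1],q[2],q[3],q[0]]).as_matrix()
FX=np.array([.6,-.8,0]);FY=np.array([.8,.6,0])
def go(target,ydir):
    """tool-frame shift (cm) to TCP target; turn about tool x (deg) to bring tool y on +-ydir"""
    s=manip.sense();R=Rt(s);sh=R.T@(np.array(target)-s["eef_pos"])*100
    for sg in (1,-1):
        y=R.T@(sg*np.array(ydir)); ang=np.degrees(np.arctan2(y[2],y[1])); print("turn",ang,"-> q6 ~",s["qpos"][5],"+-",np.radians(ang))
    print("shift",sh,"R\n",R,"q",s["qpos"],"p",s["eef_pos"])
E
python3 -c "
from h import *
go([.5437,.0934,.16],FX)"
```

```text
turn 127.0987490812023 -> q6 ~ -0.2233973243913439 +- 2.218291646633098
turn -52.90125091879769 -> q6 ~ -0.2233973243913439 +- -0.9233010069566951
shift [  9.3115 -28.4951  49.6798] R
 [[-0.0003  0.2762  0.9611]
 [-0.0005  0.9611 -0.2762]
 [-1.     -0.0005 -0.0002]] q [ 1.0676  0.3132  1.498   0.      1.331  -0.2234] p [0.1449 0.5045 0.253 ]
```

>>> {"name": "jog_arm", "arguments": {"plan": [[0.3, -2.8, 4.9, 0, 1], [0.3, -2.8, 4.9, 0, 1], [0.3, -2.8, 4.9, 0, 1], [0.3, -2.8, 4.9, 0, 1], [0.3, -2.8, 4.9, 0, 1], [0.3, -2.8, 4.9, 0, 1], [0.3, -2.8, 4.9, 0, 1], [0.3, -2.8, 4.9, 0, 1]]}}

```text
t: 1.25
eef_pos: [0.461, 0.1795, 0.2293]
eef_rot: [0.7, 0.099, 0.7, -0.099]
contact_force: [0.1, 0.7, 0.5]
opening: 0.0853
```

>>> {"name": "jog_arm", "arguments": {"plan": [[0.5, -2.8, 4.9, 0, 1], [0.5, -2.8, 4.9, 0, 1], [0, 0, 0, 10, 1], [0, 0, 0, 10, 1], [0, 0, 0, 10, 1], [0, 0, 0, 10, 1], [0, 0, 0, 10, 1], [0, 0, 0, 10, 1]]}}

```text
t: 2.25
eef_pos: [0.5386, 0.1001, 0.2192]
eef_rot: [0.556, 0.437, 0.556, -0.437]
contact_force: [1.0, 0.5, 0.1]
opening: 0.0852
```

>>> {"name": "jog_arm", "arguments": {"plan": [[0, 0, 0, 10, 1], [0, 0, 0, 10, 1], [0, 0, 0, 10, 1], [0, 0, 0, 10, 1], [0, 0, 0, 10, 1], [0, 0, 0, 10, 1], [0, 0, 0, 7, 1]]}}

```text
t: 3.12
eef_pos: [0.5386, 0.1002, 0.2192]
eef_rot: [-0.223, -0.671, -0.223, 0.671]
contact_force: [0.2, -1.2, 0.2]
opening: 0.0854
```

```bash
python3 - <<'E'
from h import *
import pickle
d=capture("wrist");pickle.dump(d,open("w1.pkl","wb"));cv2.imwrite("pics/w1.png",d["color"])
go([.5437,.0934,.16],FX)
print(proj(d,[[.5437,.0934,.074]]))
E
```

```text
turn -0.40782436935839467 -> q6 ~ 0.9043287093865112 +- -0.007117878015173462
turn 179.5921756306416 -> q6 ~ 0.9043287093865112 +- 3.1344747755746196
shift [ 5.9166  0.8484 -0.0134] R
 [[-0.0003  0.5943 -0.8043]
 [ 0.     -0.8043 -0.5943]
 [-1.     -0.0002  0.0002]] q [-0.0301  0.3907  1.48   -0.      1.2712  0.9043] p [0.5386 0.1001 0.2192]
[[265.6379 187.7537]]
```

View pics/w1.png

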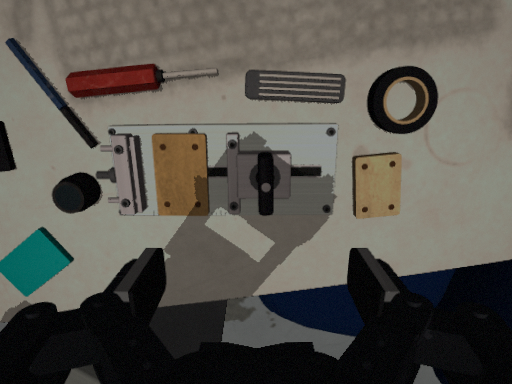

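The wrist view is good. The bar runs vertically from about (265,153) to (266,215) with its axis at (266,187). The plate is at (153-208,133-216), the stop plate near (139,173), and the jaw face near x=227. I'll refine these numbers.

```bash
python3 - <<'E'
from h import *
import pickle
d=pickle.load(open("w1.pkl","rb"));im=d["color"]
crop(im,95,110,160,120,5,"w1a.png"); crop(im,215,130,100,100,6,"w1b.png")
g=cv2.cvtColor(im,cv2.COLOR_BGR2GRAY)
m=(g<40).astype(np.uint8); m[:145]=0;m[222:]=0;m[:,:250]=0;m[:,282:]=0
n,l,st,c=cv2.connectedComponentsWithStats(m); k=1+np.argmax(st[1:,4]);print(st[k],c[k])
cs=np.argwhere(l==k)[:,::-1].astype(np.float32);r=cv2.minAreaRect(cs);print(r)
box=cv2.boxPoints(r);P=plane(d,box,.074);print(P,P.mean(0))
# per-row mid points of bar
pts=[]
for v in list(range(156,170))+list(range(200,213)):
    u=np.where(l[v]==k)[0]; pts.append(((u.min()+u.max())/2,v))
P=plane(d,pts,.074)[:,:2];vx,vy,x0,y0=cv2.fitLine(P.astype(np.float32),cv2.DIST_HUBER,0,.01,.01).ravel();print("bar ang",np.degrees(np.arctan2(vy,vx)))
# base screws centres
s=plane(d,[(331,131.5),(326.5,209),(112,131.5)],.012);print(s)
for a,b in((0,1),(0,2)): print(np.degrees(np.arctan2(*(s[b]-s[a])[1::-1])))
E
```

```text
[ 250  151   30   65 1145] [264.7904 180.9528]
((264.5, 183.0), (64.0, 29.0), 90.0)
[[0.5616 0.1237 0.074 ]
 [0.5763 0.1039 0.074 ]
 [0.5306 0.0683 0.074 ]
 [0.5149 0.0892 0.074 ]] [0.5459 0.0963 0.074 ]
bar ang 37.72983
[[0.6194 0.0638 0.012 ]
 [0.5518 0.0125 0.012 ]
 [0.4836 0.2466 0.012 ]]
-142.7798329126185
126.60523982714079
```

View pics/w1a.png

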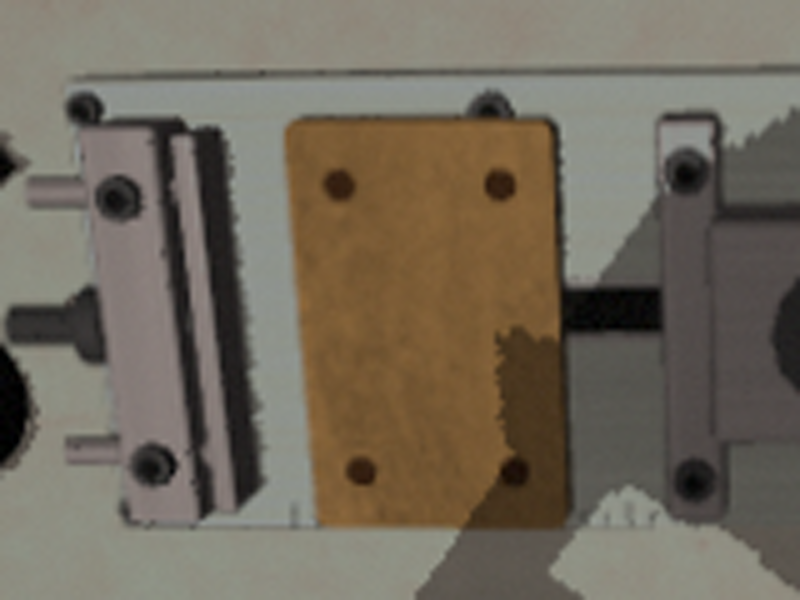

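View pics/w1b.png

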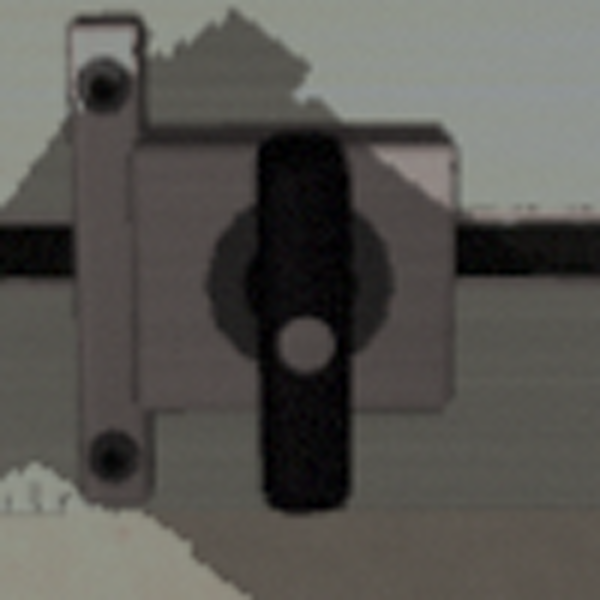

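```bash
python3 - <<'E'
from h import *
import pickle
d=pickle.load(open("w1.pkl","rb"))
a=lambda L:[(95+(u+.5)/5-.5,110+(v+.5)/5-.5) for u,v in L]
o=np.array([.5437,.0934,0])
for n,z,L in(("stop",.029,[(194,135),(237,508)]),("fixed",.03,[(150,125),(196,518)]),("plateL",.021,[(287,130),(316,515)]),("plateR",.021,[(556,130),(567,515)]),("jaw",.030,[(658,120),(666,510)])):
    P=plane(d,a(L),z)-o; print(n,P@FX*1e3,P@FY*1e3)
go([.5437,.0934,.067],FX)
E
```

```text
stop [-129.7219 -129.3294] [ 40.1975 -38.2066]
fixed [-137.9637 -138.0277] [ 42.3672 -40.1022]
plateL [-113.6113 -115.2056] [ 40.1145 -42.7283]
plateR [-58.9405 -60.4577] [ 39.7072 -42.7327]
jaw [-37.4717 -38.1266] [ 42.5477 -38.3113]
turn -0.40782436935839467 -> q6 ~ 0.9043287093865112 +- -0.007117878015173462
turn 179.5921756306416 -> q6 ~ 0.9043287093865112 +- 3.1344747755746196
shift [15.2166  0.85   -0.0155] R
 [[-0.0003  0.5943 -0.8043]
 [ 0.     -0.8043 -0.5943]
 [-1.     -0.0002  0.0002]] q [-0.0301  0.3907  1.48   -0.      1.2712  0.9043] p [0.5386 0.1001 0.2192]
```

>>> {"name": "jog_arm", "arguments": {"plan": [[3, 0.45, 0, 0, 1], [4, 0.4, 0, 0, 1], [4, 0, 0, 0, 1], [3, 0, 0, 0, 1], [1.2, 0, 0, 0, 1], [0, 0, 0, 0, 1]], "squeeze": 60}}

```text
t: 3.92
eef_pos: [0.5438, 0.0934, 0.0673]
eef_rot: [-0.224, -0.67, -0.225, 0.671]
contact_force: [-0.2, -0.3, 0.2]
opening: 0.0852
```

```bash
python3 - <<'E'
from h import *
d=capture("side");crop(d["color"],235,145,120,90,6,"sd2.png")
go([.5437,.0934,.067],FX)
E
```

```text
turn 0.13183517932450928 -> q6 ~ 0.8826530673037577 +- 0.0023009579491698406
turn -179.8681648206755 -> q6 ~ 0.8826530673037577 +- -3.1392916956406234
shift [ 0.1096 -0.0345  0.038 ] R
 [[ 0.0011  0.6018 -0.7986]
 [-0.     -0.7986 -0.6018]
 [-1.      0.0007 -0.0008]] q [-0.0423  0.5834  1.6192  0.      0.938   0.8827] p [0.5442 0.0934 0.0681]
```

View pics/sd2.png

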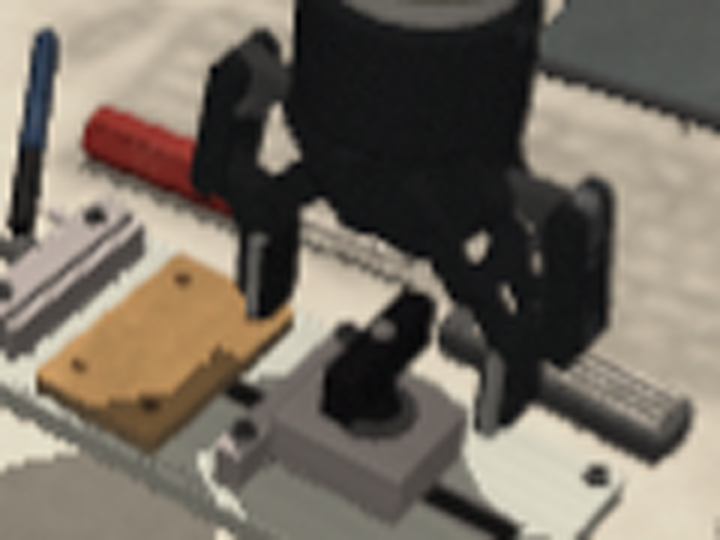

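The fingers straddle the bar, which runs from about (330,410) to (425,300) with the dot at (385,328). Closing now.

>>> {"name": "jog_arm", "arguments": {"plan": [[0, 0, 0, 0, 0], [0, 0, 0, 0, 0], [0, 0, 0, 0, 0], [0, 0, 0, 0, 0], [0, 0, 0, 0, 0], [0, 0, 0, 0, 0]], "squeeze": 60}}

```text
t: 4.72
eef_pos: [0.5436, 0.0936, 0.0676]
eef_rot: [-0.224, -0.671, -0.224, 0.671]
contact_force: [-3.0, 1.4, 4.4]
opening: 0.0128
```

```bash
python3 - <<'E'
from h import *
s=manip.sense();print({k:s[k] for k in("eef_pos","contact_force","torque","opening","qpos")},"F along fx",s["contact_force"]@FX)
E
```

```text
{'eef_pos': array([0.5436, 0.0936, 0.0676]), 'contact_force': array([-2.9683,  1.3945,  4.412 ]), 'torque': array([0.3306, 0.4714, 0.1548]), 'opening': 0.012770547606910206, 'qpos': array([-0.042 ,  0.5837,  1.6203,  0.0003,  0.9379,  0.883 ])} F along fx -2.896639727829884
```

>>> {"name": "jog_arm", "arguments": {"plan": [[0, 0, 0, 0, 0], [0, 0, 0, -8, 0], [0, 0, 0, -8, 0], [0, 0, 0, 0, 0]], "squeeze": 110}}

```text
t: 5.22
eef_pos: [0.5437, 0.0935, 0.0676]
eef_rot: [0.315, 0.633, 0.315, -0.633]
contact_force: [-3.1, 2.0, 6.2]
opening: 0.0125
```

```bash
cat > s.py <<'E'
from h import *
s=manip.sense();R=Rt(s);print("p",s["eef_pos"],"F",s["contact_force"],"T",s["torque"],"op",s["opening"],"q6",s["qpos"][5],"Ffx %.2f Ffy %.2f"%(s["contact_force"]@FX,s["contact_force"]@FY),"x along fx mm from 0.5437,.0934: %.2f fy %.2f"%tuple((s["eef_pos"]-[.5437,.0934,0])@np.c_[FX,FY]*1e3),"yaw",np.degrees(np.arctan2(R[1,1],R[0,1])))
E
python3 s.py
```

```text
p [0.5437 0.0935 0.0676] F [-3.1263  2.0002  6.1846] T [0.3283 0.4292 0.2063] op 0.012497584898524754 q6 0.604875683206948 Ffx -3.48 Ffy -1.30 x along fx mm from 0.5437,.0934: -0.10 fy 0.06 yaw -37.0757800675384
```

>>> {"name": "jog_arm", "arguments": {"plan": [[0, 0, 0, -9, 0], [0, 0, 0, -9, 0], [0, 0, 0, -9, 0], [0, 0, 0, -9, 0], [0, 0, 0, -9, 0], [0, 0, 0, 0, 0]]}}

```text
t: 5.98
eef_pos: [0.5435, 0.0934, 0.0674]
eef_rot: [0.533, 0.465, 0.533, -0.465]
contact_force: [-3.2, 1.3, 5.4]
opening: 0.012
```

```bash
python3 s.py; python3 - <<'E'
from h import *
d=capture("side");crop(d["color"],235,145,120,90,6,"sd3.png")
d=capture("scene");crop(d["color"],225,150,120,90,6,"sc3.png")
E
```

```text
p [0.5435 0.0934 0.0674] F [-3.2385  1.3003  5.3524] T [ 0.1708  0.5592 -0.0228] op 0.012002289339342189 q6 -0.17805072715143772 Ffx -2.98 Ffy -1.81 x along fx mm from 0.5437,.0934: -0.10 fy -0.13 yaw 7.777723248933631
```

View pics/sd3.png

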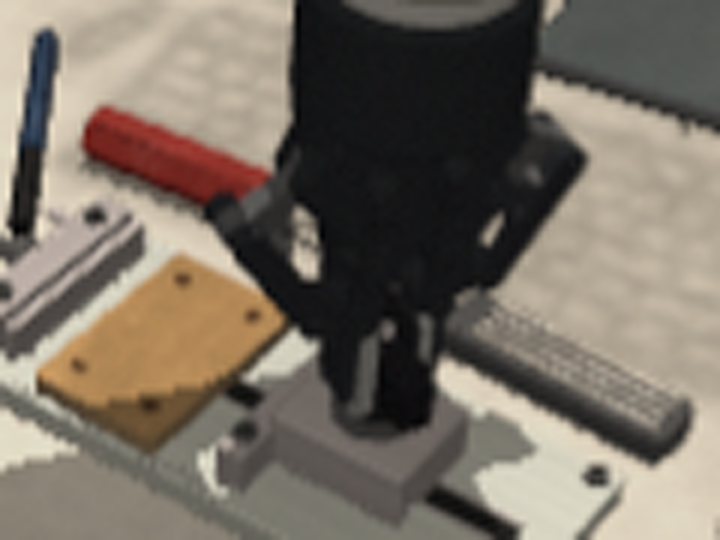

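View pics/sc3.png

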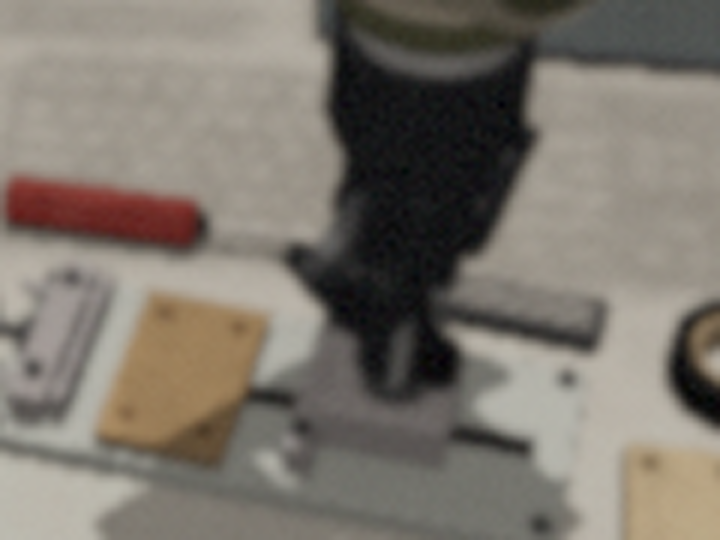

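The bar turned with the gripper and the knob is at about 1.1 rad with torque near zero. Next I slide the jaw about 30 of the estimated 36.7 mm.

>>> {"name": "jog_arm", "arguments": {"plan": [[0, -0.14, -0.26, 0, 0], [0, -0.24, -0.44, 0, 0], [0, -0.24, -0.44, 0, 0], [0, -0.24, -0.44, 0, 0]]}}

```text
t: 6.58
eef_pos: [0.5329, 0.1075, 0.0674]
eef_rot: [0.533, 0.464, 0.533, -0.465]
contact_force: [-1.2, -4.9, 4.5]
opening: 0.0124
```

```bash
python3 s.py
```

```text
p [0.5329 0.1075 0.0674] F [-1.2264 -4.8564  4.4565] T [-0.8725  0.2687 -0.027 ] op 0.01243210350155404 q6 -0.15219005854841627 Ffx 3.15 Ffy -3.89 x along fx mm from 0.5437,.0934: -17.75 fy -0.13 yaw 7.837125538250081
```

>>> {"name": "jog_arm", "arguments": {"plan": [[0, -0.2, -0.35, 0, 0], [0, -0.2, -0.35, 0, 0], [0, -0.2, -0.35, 0, 0], [0, 0, 0, 0, 0]]}}

```text
t: 7.08
eef_pos: [0.5254, 0.1175, 0.0674]
eef_rot: [0.533, 0.464, 0.533, -0.464]
contact_force: [-3.9, -2.2, 6.1]
opening: 0.0124
```

```bash
python3 s.py; python3 - <<'E'
from h import *
import pickle
d=capture("side");pickle.dump(d,open("sd4.pkl","wb"));crop(d["color"],220,145,120,90,6,"sd4.png")
d=capture("wrist");pickle.dump(d,open("w4.pkl","wb"));cv2.imwrite("pics/w4.png",d["color"])
E
```

```text
p [0.5254 0.1175 0.0674] F [-3.9031 -2.2382  6.1368] T [-0.3574  0.5458 -0.0432] op 0.012419249058384972 q6 -0.13542476035510828 Ffx -0.55 Ffy -4.47 x along fx mm from 0.5437,.0934: -30.25 fy -0.16 yaw 7.897271328237652
```

View pics/sd4.png

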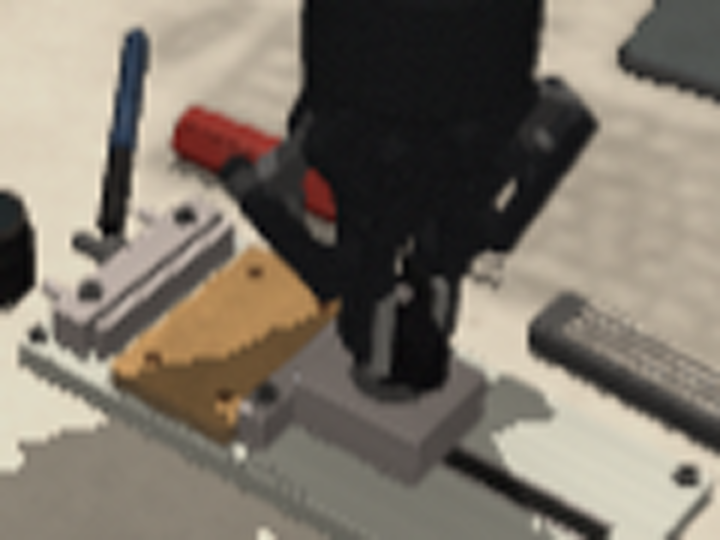

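View pics/w4.png

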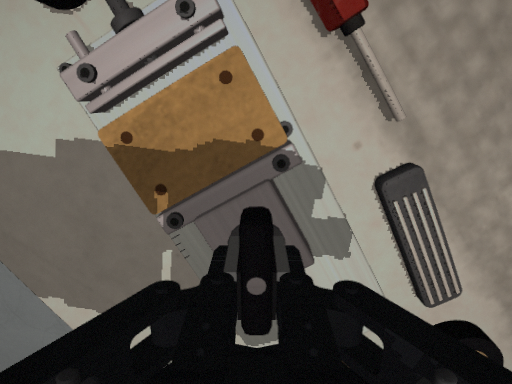

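Wrist view: the jaw has picked up the plate, with its edge against the jaw from (160,213) to (288,147). A gap of a few mm to the stop remains between (99,130)-(237,47) and the stop. I'll move on gently.

```bash
python3 - <<'E'
from h import *
import pickle
d=pickle.load(open("w4.pkl","rb"));crop(d["color"],50,0,260,130,3,"w4a.png")
E
```

>>> {"name": "jog_arm", "arguments": {"plan": [[0, -0.1, -0.17, 0, 0], [0, -0.05, -0.09, 0, 0], [0, 0, 0, 0, 0]]}}

```text
t: 7.55
eef_pos: [0.5239, 0.1195, 0.0674]
eef_rot: [0.533, 0.464, 0.533, -0.464]
contact_force: [-1.7, -4.7, 5.7]
opening: 0.0121
```

```bash
python3 s.py
```

```text
p [0.5239 0.1195 0.0674] F [-1.6679 -4.6924  5.6986] T [-0.7072  0.3258 -0.0526] op 0.012132407433594459 q6 -0.13163627150222 Ffx 2.75 Ffy -4.15 x along fx mm from 0.5437,.0934: -32.81 fy -0.19 yaw 7.91847403746656
```

View pics/w4a.png

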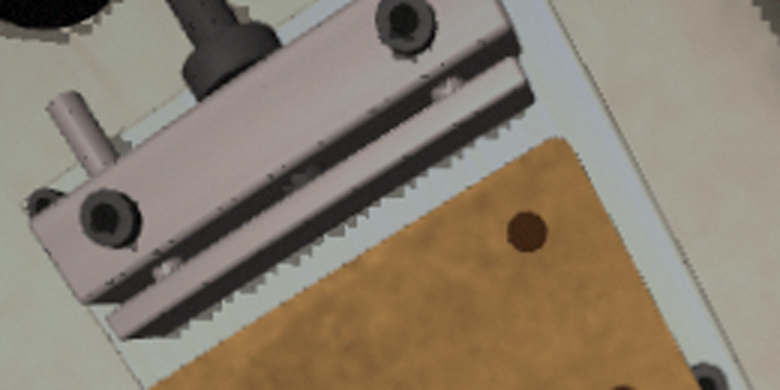

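>>> {"name": "jog_arm", "arguments": {"plan": [[0, -0.05, -0.09, 0, 0], [0, -0.05, -0.09, 0, 0]]}}

```text
t: 7.8
eef_pos: [0.5227, 0.1211, 0.0674]
eef_rot: [0.533, 0.464, 0.533, -0.464]
contact_force: [-2.0, -5.5, 5.6]
opening: 0.0121
```

```bash
python3 s.py
```

```text
p [0.5227 0.1211 0.0674] F [-1.9644 -5.4974  5.5988] T [-0.8652  0.2976 -0.0429] op 0.012146946215519977 q6 -0.1285068519390047 Ffx 3.22 Ffy -4.87 x along fx mm from 0.5437,.0934: -34.81 fy -0.19 yaw 7.921145261035316
```

Now steps of 0.5 mm.

>>> {"name": "jog_arm", "arguments": {"plan": [[0, -0.025, -0.045, 0, 0], [0, -0.025, -0.045, 0, 0]]}}

```text
t: 8.05
eef_pos: [0.5221, 0.1219, 0.0674]
eef_rot: [0.534, 0.464, 0.533, -0.464]
contact_force: [-2.3, -5.3, 4.5]
opening: 0.0124
```

```bash
python3 s.py
```

```text
p [0.5221 0.1219 0.0674] F [-2.2913 -5.3224  4.4879] T [-0.8101  0.2448 -0.0729] op 0.012439579773556643 q6 -0.1269896968234598 Ffx 2.88 Ffy -5.03 x along fx mm from 0.5437,.0934: -35.81 fy -0.18 yaw 7.9219440206798355
```

>>> {"name": "jog_arm", "arguments": {"plan": [[0, -0.025, -0.045, 0, 0]]}}

```text
t: 8.18
eef_pos: [0.5217, 0.1224, 0.0674]
eef_rot: [0.534, 0.464, 0.533, -0.464]
contact_force: [-1.3, -4.5, 5.5]
opening: 0.0122
```

```bash
python3 s.py
```

```text
p [0.5217 0.1224 0.0674] F [-1.2557 -4.508   5.5054] T [-0.9264  0.2419 -0.0646] op 0.012153341957538505 q6 -0.12621633846093666 Ffx 2.85 Ffy -3.71 x along fx mm from 0.5437,.0934: -36.36 fy -0.20 yaw 7.928351210537771
```

>>> {"name": "jog_arm", "arguments": {"plan": [[0, -0.02, -0.035, 0, 0]]}}

```text
t: 8.3
eef_pos: [0.5215, 0.1227, 0.0674]
eef_rot: [0.534, 0.464, 0.533, -0.464]
contact_force: [-1.3, -5.2, 4.7]
opening: 0.0121
```

```bash
python3 s.py
```

```text
p [0.5215 0.1227 0.0674] F [-1.2642 -5.2191  4.7255] T [-0.795   0.2465 -0.0071] op 0.012092755266619262 q6 -0.12561822059821848 Ffx 3.42 Ffy -4.14 x along fx mm from 0.5437,.0934: -36.72 fy -0.19 yaw 7.9245337638363225
```

>>> {"name": "jog_arm", "arguments": {"plan": [[0, -0.02, -0.035, 0, 0]]}}

```text
t: 8.43
eef_pos: [0.5213, 0.123, 0.0674]
eef_rot: [0.534, 0.464, 0.533, -0.464]
contact_force: [-2.3, -5.7, 4.4]
opening: 0.0121
```

```bash
python3 s.py
```

```text
p [0.5213 0.123  0.0674] F [-2.3147 -5.7458  4.3887] T [-0.8677  0.2584 -0.0264] op 0.012132664632171991 q6 -0.1249685904327335 Ffx 3.21 Ffy -5.30 x along fx mm from 0.5437,.0934: -37.15 fy -0.19 yaw 7.924112542950744
```

```bash
python3 - <<'E'
from h import *
d=capture("wrist");crop(d["color"],20,0,260,200,3,"w5.png")
E
```

```text
(no output)
```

View pics/w5.png

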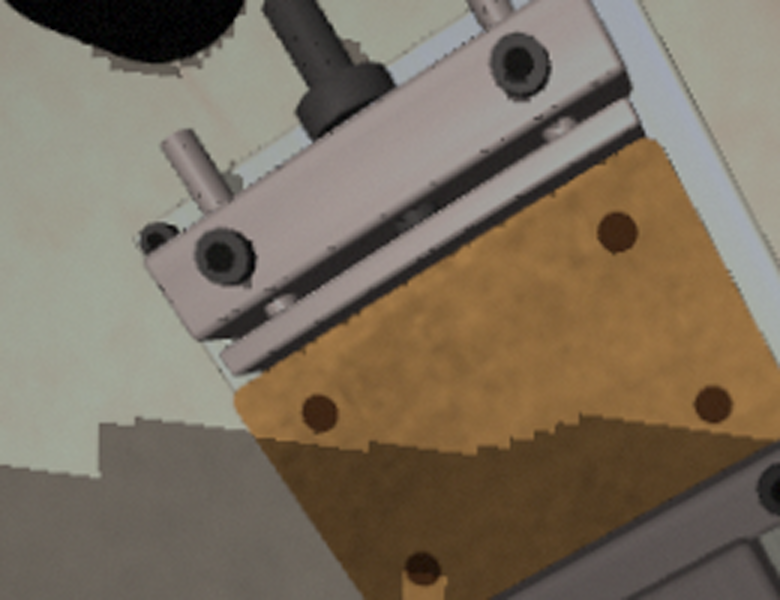

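The plate's edge is almost on the stop plate and parallel to it, with a dark sliver from (240,380) to (645,140). Steps of 0.3 mm from here.

>>> {"name": "jog_arm", "arguments": {"plan": [[0, -0.015, -0.026, 0, 0]]}}

```text
t: 8.6
eef_pos: [0.5211, 0.1232, 0.0674]
eef_rot: [0.534, 0.464, 0.533, -0.464]
contact_force: [-1.6, -4.8, 5.2]
opening: 0.0122
```

```bash
python3 s.py
```

```text
p [0.5211 0.1232 0.0674] F [-1.5541 -4.7801  5.2198] T [-0.8476  0.2369 -0.0324] op 0.01222568263559766 q6 -0.12452040944436195 Ffx 2.89 Ffy -4.11 x along fx mm from 0.5437,.0934: -37.43 fy -0.20 yaw 7.925167429951111
```

>>> {"name": "jog_arm", "arguments": {"plan": [[0, -0.015, -0.026, 0, 0]]}}

```text
t: 8.72
eef_pos: [0.521, 0.1233, 0.0674]
eef_rot: [0.534, 0.464, 0.533, -0.464]
contact_force: [-0.1, -7.3, 4.1]
opening: 0.0123
```

```bash
python3 s.py
```

```text
p [0.521  0.1233 0.0674] F [-0.085  -7.2584  4.11  ] T [-1.098   0.095   0.0154] op 0.012281162879793493 q6 -0.12407352901429253 Ffx 5.76 Ffy -4.42 x along fx mm from 0.5437,.0934: -37.55 fy -0.19 yaw 7.929307218195555
```

Contact is felt: Ffx rose from 2.9 to 5.8.

>>> {"name": "jog_arm", "arguments": {"plan": [[0, -0.01, -0.017, 0, 0]]}}

```text
t: 8.85
eef_pos: [0.521, 0.1234, 0.0674]
eef_rot: [0.534, 0.464, 0.533, -0.464]
contact_force: [-0.9, -7.5, 4.3]
opening: 0.0125
```

```bash
python3 s.py
```

```text
p [0.521  0.1234 0.0674] F [-0.912  -7.5446  4.2844] T [-1.2096  0.0506 -0.0253] op 0.012501168874952383 q6 -0.12377938824584107 Ffx 5.49 Ffy -5.26 x along fx mm from 0.5437,.0934: -37.59 fy -0.18 yaw 7.931846230436538
```

>>> {"name": "jog_arm", "arguments": {"plan": [[0, -0.01, -0.017, 0, 0], [0, 0, 0, 0, 0]]}}

```text
t: 9.1
eef_pos: [0.521, 0.1234, 0.0674]
eef_rot: [0.534, 0.464, 0.533, -0.464]
contact_force: [-0.1, -7.3, 4.4]
opening: 0.0122
```

```bash
python3 s.py
```

```text
p [0.521  0.1234 0.0674] F [-0.0664 -7.3002  4.3737] T [-1.2223 -0.0046  0.0054] op 0.012247413597570915 q6 -0.12349301508976128 Ffx 5.80 Ffy -4.43 x along fx mm from 0.5437,.0934: -37.61 fy -0.18 yaw 7.927528412705159
```

>>> {"name": "jog_arm", "arguments": {"plan": [[0, -0.015, -0.026, 0, 0], [0, 0, 0, 0, 0]]}}

```text
t: 9.35
eef_pos: [0.521, 0.1234, 0.0675]
eef_rot: [0.534, 0.464, 0.533, -0.464]
contact_force: [0.8, -9.5, 2.1]
opening: 0.0122
```

```bash
python3 s.py
```

```text
p [0.521  0.1234 0.0675] F [ 0.7597 -9.4716  2.1471] T [-1.4729 -0.1202 -0.0156] op 0.012235861074152877 q6 -0.12304725437472205 Ffx 8.03 Ffy -5.08 x along fx mm from 0.5437,.0934: -37.61 fy -0.18 yaw 7.9259322100958896
```

>>> {"name": "jog_arm", "arguments": {"plan": [[0, -0.01, -0.017, 0, 0], [0, 0, 0, 0, 0]]}}

```text
t: 9.6
eef_pos: [0.521, 0.1234, 0.0674]
eef_rot: [0.534, 0.464, 0.533, -0.464]
contact_force: [1.5, -9.6, 3.4]
opening: 0.0124
```

```bash
python3 s.py;python3 - <<'E'
from h import *
d=capture("wrist");crop(d["color"],20,0,260,200,3,"w6.png")
E
```

```text
p [0.521  0.1234 0.0674] F [ 1.5224 -9.6357  3.3923] T [-1.5705 -0.1991  0.0359] op 0.012357408893662875 q6 -0.12276225135662074 Ffx 8.62 Ffy -4.56 x along fx mm from 0.5437,.0934: -37.64 fy -0.19 yaw 7.929584475505031
```

View pics/w6.png

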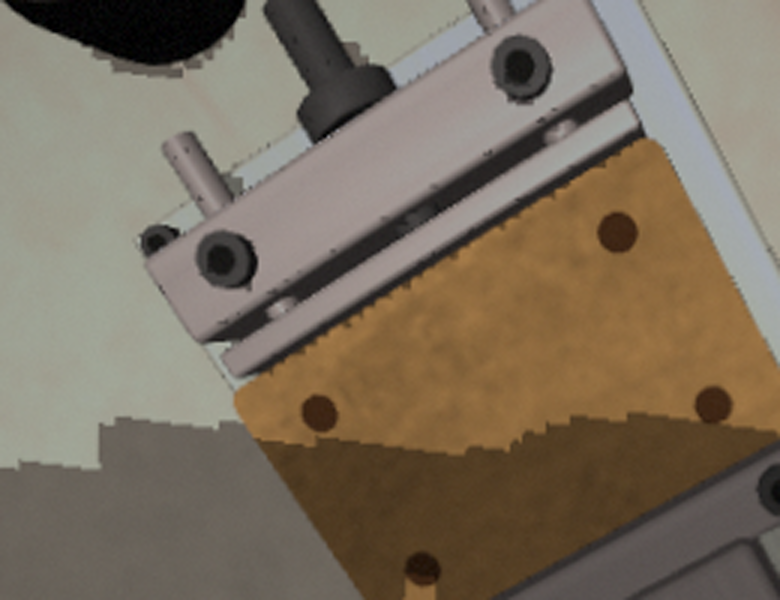

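Nipped square, at about 5 to 6 N net of drag and sensor bias. Tightening now, in two stages while watching the force.

>>> {"name": "jog_arm", "arguments": {"plan": [[0, 0, 0, 8, 0], [0, 0, 0, 8, 0], [0, 0, 0, 8, 0], [0, 0, 0, 6, 0], [0, 0, 0, 0, 0]]}}

```text
t: 10.28
eef_pos: [0.5212, 0.1234, 0.0675]
eef_rot: [0.396, 0.587, 0.394, -0.586]
contact_force: [2.9, -9.9, 3.1]
opening: 0.0124
```

```bash
python3 s.py
```

```text
p [0.5212 0.1234 0.0675] F [ 2.8896 -9.9373  3.0967] T [-1.6227 -0.4169 -0.0434] op 0.012413083400919088 q6 0.4020422591956012 Ffx 9.68 Ffy -3.65 x along fx mm from 0.5437,.0934: -37.49 fy -0.04 yaw -22.14333073613577
```

>>> {"name": "jog_arm", "arguments": {"plan": [[0, 0, 0, 6, 0], [0, 0, 0, 6, 0], [0, 0, 0, 5, 0], [0, 0, 0, 5, 0], [0, 0, 0, 0, 0]]}}

```text
t: 10.9
eef_pos: [0.5213, 0.1233, 0.0677]
eef_rot: [0.276, 0.652, 0.275, -0.651]
contact_force: [1.8, -10.2, 3.5]
opening: 0.0127
```

```bash
python3 s.py
```

```text
p [0.5213 0.1233 0.0677] F [  1.7875 -10.1945   3.5383] T [-1.793  -0.2923 -0.2394] op 0.012685010597168086 q6 0.7858874526648907 Ffx 9.23 Ffy -4.69 x along fx mm from 0.5437,.0934: -37.39 fy 0.02 yaw -44.13034156528185
```

```bash
python3 - <<'E'
from h import *
import pickle
d=capture("wrist");pickle.dump(d,open("w7.pkl","wb"));crop(d["color"],180,140,160,150,5,"w7.png")
E
```

```text
(no output)
```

View pics/w7.png

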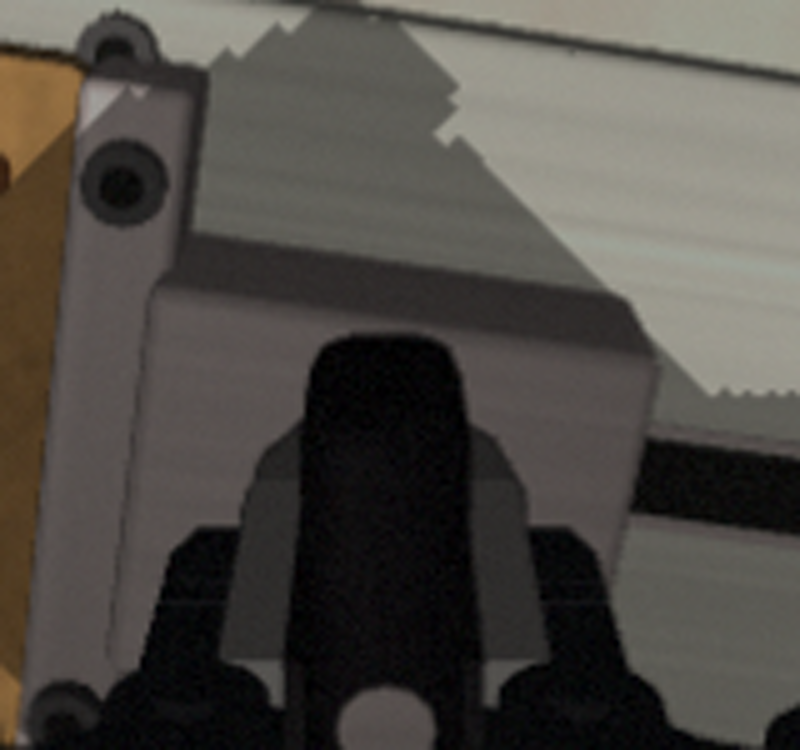

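```bash
python3 - <<'E'
from h import *
import pickle
d=pickle.load(open("w7.pkl","rb"));im=d["color"].astype(float).sum(2)
c=lambda L:[(180+(u+.5)/5-.5,140+(v+.5)/5-.5) for u,v in L]
def ang(P): v=P[0]-P[1]; return np.degrees(np.arctan2(v[1],v[0]))
for L in ([(386,345),(387,722)],[(386,440),(387,722)]): 
  P=plane(d,c(L),.074);print(P,ang(P))
# bar edges by threshold on rows
for v in range(212,226,3):
    r=im[v,225:290]; dk=np.where(r<90)[0]+225; print(v,dk.min(),dk.max())
P=plane(d,c([(160,290),(120,620)]),.036);print("block front edge",ang(P))
P=plane(d,c([(655,365),(163,293)]),.036);print("block side edge",ang(P))
P=plane(d,c([(80,80),(25,720)]),.030);print("jaw face",ang(P))
E
```

```text
[[0.5457 0.1476 0.074 ]
 [0.5225 0.1236 0.074 ]] 46.09898693193909
[[0.5402 0.142  0.074 ]
 [0.5225 0.1236 0.074 ]] 46.14372024274321
212 243 270
215 242 271
218 241 271
221 241 272
224 240 273
block front edge 36.89411123916054
block side edge -52.93001873061004
jaw face 37.74545575134726
```

The bar reads 46.1° against a fixture y of 37°, so the knob is at about 0.16 rad. I'll turn it a touch more, take the push off and release.

>>> {"name": "jog_arm", "arguments": {"plan": [[0, 0, 0, 2, 0], [0, 0, 0, 0, 0], [0, 0.04, 0, 0, 0], [0, 0.04, 0, 0, 0], [0, 0, 0, 0, 0]]}}

```text
t: 11.58
eef_pos: [0.5214, 0.1232, 0.0677]
eef_rot: [0.265, 0.656, 0.264, -0.655]
contact_force: [-1.0, -7.0, 6.4]
opening: 0.0121
```

```bash
python3 s.py
```

```text
p [0.5214 0.1232 0.0677] F [-0.9698 -7.0131  6.381 ] T [-1.2748  0.1441  0.1663] op 0.01210605207878626 q6 0.8183099634590498 Ffx 5.03 Ffy -4.98 x along fx mm from 0.5437,.0934: -37.27 fy 0.01 yaw -46.047296975726745
```

>>> {"name": "jog_arm", "arguments": {"plan": [[0, 0.05, 0, 0, 0], [0, 0.05, 0, 0, 0], [0, 0, 0, 0, 0]]}}

```text
t: 11.95
eef_pos: [0.5214, 0.1231, 0.0676]
eef_rot: [-0.265, -0.656, -0.265, 0.656]
contact_force: [-3.2, -3.6, 8.4]
opening: 0.012
```

```bash
python3 s.py
```

```text
p [0.5214 0.1231 0.0676] F [-3.2194 -3.6121  8.381 ] T [-0.625   0.5475  0.1378] op 0.012020236579354235 q6 0.8168695092592911 Ffx 0.96 Ffy -4.74 x along fx mm from 0.5437,.0934: -37.12 fy 0.01 yaw -46.044564254342596
```

>>> {"name": "jog_arm", "arguments": {"plan": [[0, 0, 0, 0, 0.4], [0, 0, 0, 0, 0.7], [0, 0, 0, 0, 1], [0, 0, 0, 0, 1], [0, 0, 0, 0, 1], [0, 0, 0, 0, 1]]}}

```text
t: 12.7
eef_pos: [0.5214, 0.1232, 0.0673]
eef_rot: [0.265, 0.656, 0.265, -0.656]
contact_force: [0.5, -0.4, 0.1]
opening: 0.0855
```

```bash
python3 s.py
```

```text
p [0.5214 0.1232 0.0673] F [ 0.5281 -0.4186  0.0559] T [-0.0259 -0.0007 -0.0047] op 0.08547316808500884 q6 0.8165576572939008 Ffx 0.65 Ffy 0.17 x along fx mm from 0.5437,.0934: -37.18 fy 0.06 yaw -46.032877322279816
```

Contact force is zero. Lifting clear and checking.

>>> {"name": "jog_arm", "arguments": {"plan": [[-2, 0, 0, 0, 1], [-4, 0, 0, 0, 1], [-4, 0, 0, 0, 1], [-4, 0, 0, 0, 1], [-1.2, 0, 0, -7, 1], [0, 0, 0, 0, 1]]}}

```text
t: 13.45
eef_pos: [0.5217, 0.1232, 0.22]
eef_rot: [0.304, 0.639, 0.304, -0.638]
contact_force: [-1.1, 0.9, 0.1]
opening: 0.0855
```

```bash
python3 - <<'E'
from h import *
import pickle
d=capture("wrist");pickle.dump(d,open("w8.pkl","wb"));crop(d["color"],95,110,200,120,4,"w8.png");print(proj(d,[[.521,.1235,.074]]))
e=capture("side");crop(e["color"],205,145,160,115,5,"sd8.png")
E
python3 s.py
```

```text
[[254.5726 187.8854]]
p [0.5211 0.1231 0.2185] F [ 0.1817 -0.412  -0.0759] T [ 0.0441 -0.0571 -0.0158] op 0.08526276642802957 q6 0.6966948637241868 Ffx 0.44 Ffy -0.10 x along fx mm from 0.5437,.0934: -37.32 fy -0.22 yaw -39.16807967818739
```

View pics/w8.png

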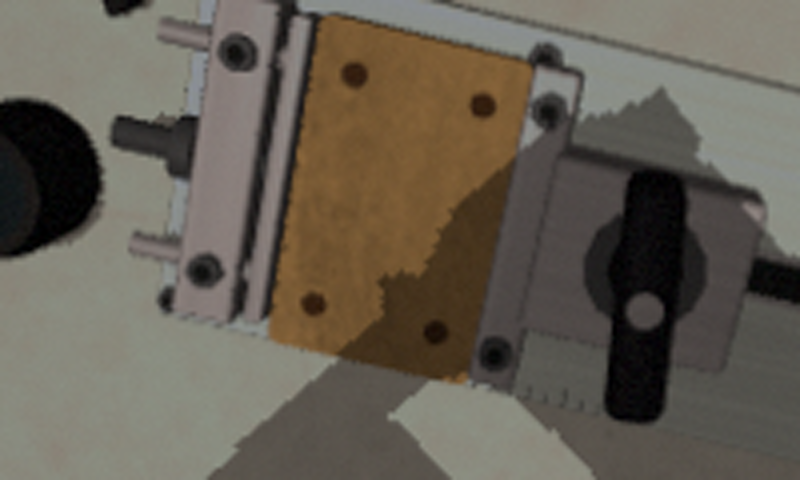

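View pics/sd8.png

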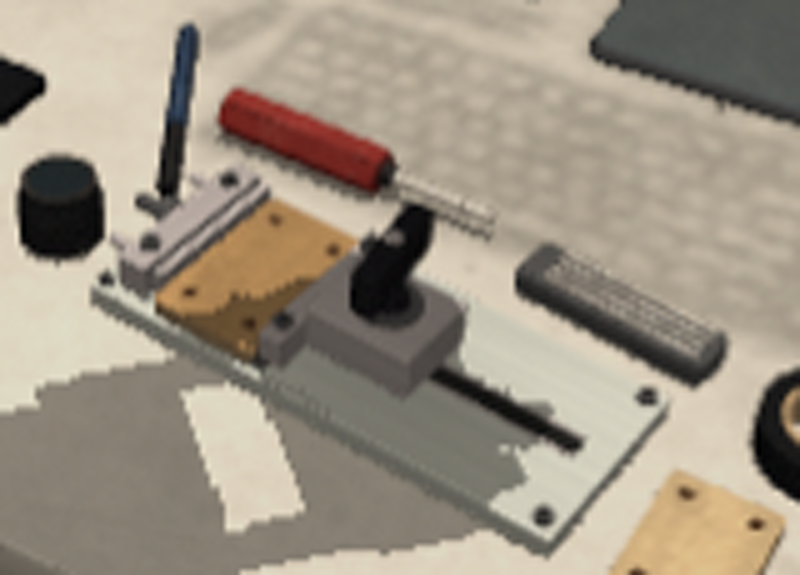

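The plate sits flush between the stop and the jaw, and the bystanders look unmoved. Next I check the jaw's position and the knob angle numerically.

```bash
python3 - <<'E'
from h import *
import pickle
d=pickle.load(open("w8.pkl","rb"));im=d["color"]
c=lambda L:[(95+(u+.5)/4-.5,110+(v+.5)/4-.5) for u,v in L]
g=cv2.cvtColor(im,cv2.COLOR_BGR2GRAY);m=(g<40)
pts=[]
for v in list(range(156,168))+list(range(198,212)):
    u=np.where(m[v,240:275])[0]+240; pts.append(((u.min()+u.max())/2,v))
P=plane(d,pts,.074)[:,:2]
for sl in (slice(0,12),slice(12,None)): print(P[sl].mean(0))
vx,vy,_,_=cv2.fitLine(P.astype(np.float32),cv2.DIST_HUBER,0,.01,.01).ravel();print("bar ang",np.degrees(np.arctan2(vy,vx)))
o=np.array([.5437,.0934,0])
print("dot",(plane(d,c([(644,311)]),.074)-o)@np.c_[FX,FY]*1e3)
for n,z,L in(("stop",.029,[(312,20),(270,318)]),("plateL",.021,[(320,25),(272,335)]),("plateR",.021,[(534,75),(470,375)]),("jaw",.030,[(536,68),(470,378)])):
    Q=plane(d,c(L),z)-o; print(n,Q@FX*1e3,Q@FY*1e3)
E
```

```text
[0.5385 0.1397]
[0.5106 0.112 ]
bar ang 44.484016
dot [[-36.9143   0.5782]]
stop [-129.7076 -127.362 ] [ 39.8629 -36.9731]
plateL [-129.4621 -127.9447] [ 38.2878 -44.3349]
plateR [-74.974  -74.2589] [ 39.0509 -42.4278]
jaw [-74.3104 -73.5483] [ 41.7614 -39.9886]
```

```bash
python3 -c "
from station import ticket
print(ticket.hand_in())"
```

```text
the job is handed in; nothing more can be done
None
```

I broke the knob loose and backed it off to about 1.07 rad. I then slid the jaw about 37.5 mm until it nipped the plate, retightened the knob and handed the job in, about 13.5 s in by the robot's clock. The hand-in gives no verdict.

- **Nip:** I judged it by feel, at about 5–7 N net of drag and a −3 N sensor offset. That is below the 15 N bruising limit, but it is not a precise reading.
- **Knob:** I set it to about 0.12 rad. The last image showed the bar about 6.8° beyond where it was found, so it should be well below the 0.3 clamping threshold. The knob's exact starting angle was only known to within ±0.05 or so.
- **Plate:** The last wrist image shows the plate flush between stop and jaw, with the gap reading 54–55 mm against 55 mm. The two ends differ by 1–2 mm, which is within the error of the hand-picked edges.
- **Surroundings:** The things lying round the fixture looked unmoved, and the gripper was lifted clear with no contact force.

**Disagreements:**
- The wrist torque while tightening read only about 0.2 N m where I expected about 0.5. I relied on the bar angle in the images instead.
- The gripper drifted about 0.5 mm back from the stop while I tightened the knob and eased off the push. I put this down to give in the grip, because the images afterwards showed no gap.

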